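# Draw a tripod leg out to its mark and squeeze its cam lever shut

## Robot

A 6-joint arm with a two-finger parallel gripper is mounted at the origin on a cart in front of the work surface, level with it; the furniture and walls round the work are solid. World frame = base frame: x ahead of the robot, y to its left, z up, the work surface at z = 0. Lengths are in m, angles in rad, forces in N, time in s.
With the tool pointing down it reaches from about 0.225 to 0.875 m from the base axis. Payload 3.4 kg.
Tool frame: the origin (TCP) lies between the finger pads; the fingertips stand 14 mm ahead of it and the grasp point (between the pads) lies 5 mm behind it; z points along the fingers, y is the direction in which the jaws open and shut (so a half turn about z gives the same grasp; the last joint's range is limited). The gripper opens to 85 mm and grips with 20 to 120 N. Pads are 22 mm wide; open, the fingers measure 114 mm over their backs; the gripper's body (76 mm by 85 mm) begins 54 mm behind the grasp point. The pads swing forward as they close: fully open they stand 13 mm farther back than shut.
Start: joints at [1.11, 0.276, 1.505, -0, 1.361, -0.121], TCP at [0.192, 0.542, 0.245] pointing down, gripper open.
Joint ranges: [-2.89, 2.89], [-0.75, 2.08], [0.22, 2.7], [-1.18, 4.32], [0.11, 2.71], [-2.7, 2.7]. Speed limits (rad/s): [2.57, 2.57, 3.14, 3.14, 3.14, 3.14].

## Interface

Orientations are given as a unit quaternion [w, x, y, z].
In Python, from rig import manip, get_image, job gives the robot as it stands. The module is installed in compiled form; this text tells all that it offers.
- The arm moves only by the tool step_arm, never from a script. Its argument "moves" is one flat list of numbers, 5 for each row, row after row: the shift along the tool's x, y, z as a fraction of full scale, then the turn about the tool's z as a fraction of full scale, then the gripper's target within -1 to 1 (shut at 1, half-way at 0, fully open at -1). In form: [dx, dy, dz, twist, hand, dx, dy, dz, twist, hand, ...]. A call has 1 to 5 rows; each row is the pose to reach, as a shift and turn from the pose commanded when the call began, along the tool's axes at that moment, turning the shorter way round; what a row does not reach only later rows make up. Full scale, the value 1, is 500 mm for a shift and pi rad for a turn. A row lasts 1/10 s, in which the tool goes at most 50 mm and 8.59 degrees, less where a joint would pass 70% of its speed; a pose out of reach is approached as far as the arm can. A call with a number of a shift or a turn outside -1 to 1 is refused whole. A call with a gripper value outside its range is refused whole. The fingers move at their own pace and stop on an object; "force" is the grip in N (left out, the last holds). Time passes only in rows, so rows that repeat a pose let the fingers close. It gives the time, the measured TCP pose, the force and the opening at its end, in the units of the state.
- manip.get_state(): the state, without advancing time (a new reading comes with each control period).
- get_image(name): name is "scene" or "side" or "wrist"; returns a dict with "frame" (420x560x3 uint8, blue, green, red), "fx", "fy", "cx", "cy" (pixels), "rvec" (rotation vector, rad) and "tvec" (3), from world to camera coordinates, as OpenCV has them; the wrist camera has in their place "T_tool_cam" (4x4, takes a point from camera to tool coordinates, whose origin is the TCP and whose axes are the flange's). Camera axes: x right, y down, z forward; pixel columns grow to the right and rows downward; lengths in m; the calibration is good to about 2 mm. A picture is of the moment at which its call begins: read the wrist's pose just before it. There is no depth.
- job.sign_off(): hands the job in, once; it reports no verdict.
The state is a dict: "clock": time; "qpos": joint angles; "qd": joint speeds; "effort": joint torques, N m; "position": TCP position; "ee_rot": TCP orientation; "contact_force": force on the tool from outside, world axes, zero at the start; "moment": the same for the moment, N m; "width": finger opening in m.
Only numpy, scipy, OpenCV 4.12 (cv2) and the standard library are available. Lean on these libraries where they do the work, as an engineer would, in place of code of your own. Each camera call takes 0.05 s, during which the arm holds its last target. There are 200 camera calls.

## Task

The sprung lower leg of the splicing tripod lies in its bench cradle: hook a finger behind the yellow crossbar and draw the leg out until its white pointer lines up with the red marker, holding it there a moment with the orange cam lever still open. Without letting the leg slip back, squeeze the cam lever fully shut against the leg, pinching it against the yellow finger rest. Finish still pinching both with the leg at its mark (do not let go), and leave the red marker, the orange-capped vial and the orange jacket slitter where they are.

Things in the scene. Friction and masses are not known exactly. Their poses are not given: they have to be found in the camera images.
- cradle: Fixed dark steel plate 130x410x10 mm; origin: centre of its underside; z up. The leg lies level along y, axis at x=0, z=62 mm, and is drawn out to +y; yellow parts on its +x side, orange lever and scale on -x (the robot's side). Saddles 77 mm high at y=-175, -115 mm; rest under the leg (22 mm wide, 47 high) at y=66; black scale with red marker, 31 mm high, at x=-35 to -57, y=65 to 185 mm.
- leg: Lower leg: black sleeve of 28 mm diameter with 35 mm grey collar at its mouth and 36 mm rubber foot; slides 0 to 100 mm along the cradle's +y from its stop (start). The spring pulls back with 3.2 N at 0, 5.2 N at 100 mm: let go, it returns, even with the lever shut. Origin on its axis, 12 mm inside the collar's face; the foot ends at y=+172; axes as the cradle's. 
- finger_rest (a point): Centre of the flat face of the yellow bracket on the leg; it looks to +x, 17 mm from the leg's axis and level with it; 54 (y) x 30 (z) mm; axes as the cradle's. A level round crossbar, 12 mm thick, at y=+33 mm sticks out 51 mm to +x. A finger outside the face pushing the bar's near side (y=+27) to +y draws out the leg; a 20 mm wide finger then has its middle at y=+17.
- cam_lever: Orange lever on the leg; origin: its vertical hinge pin, 18 mm to the -x side of the leg's axis, level with it; y along the arm to the tip (62 mm), ribbed end pad 28 mm high, 6 thick, y=22 to 62. Shut: parallel to the leg. Opening swings the tip to -x, at most 0.36 rad (start 0.24 to 0.34). Stays where left; 2 N at the tip moves it. Over outer faces, pad and finger rest: 38 mm shut, up to 60 open.
- leg_pointer (a point): Tip of the white pointer (4 mm wide along y) that hangs from the lower leg on its -x side down to the scale, 28 mm above the bench, at y=+85 mm in the finger rest's frame. Axes as the cradle's. Moves with the leg.
- mark (a point): Inner end of the red marker's upright blade (4 mm wide along y), 28 mm above the bench, beside the pointer's path. The marker is a stiff (6 N) red clip on the black scale, 30 to 85 mm to the +y side of the pointer at the start. Axes as the cradle's: the leg is at its mark when pointer and mark have the same y in the cradle's frame.
- sleeve_vial: Bystander: clear vial with an orange cap, 31 mm across, 80 mm tall, standing loose on the bench to the right of the cradle. Origin: centre of its underside, z up.
- jacket_slitter: Bystander: orange hand tool, 110 x 44 x 28 mm, lying loose on the bench to the left of the cradle. Origin: centre of its underside, x along it.

How it is judged:
On the way, in this order (a step that is already met when the one before it is completed fails the run):
1. the leg is held by the yellow bracket with its pointer within 5 mm of the red mark, the lever still open (y of leg_pointer in the frame of mark between -0.005 and 0.005 m and contact force between the fingers and leg above 1 N and angle between the y axis of cam_lever and the y axis of cradle, either way round above 0.12 rad), for 0.2 s.
2. the lever is shut, with the leg still held at the mark (y of leg_pointer in the frame of mark between -0.005 and 0.005 m and contact force between the fingers and leg_c0 above 1 N and angle between the y axis of cam_lever and the y axis of cradle, either way round below 0.06 rad), for 0.2 s.
At the end, for the whole second after the job is handed in: The program ends with the fingers pinching the lever pad and the yellow finger rest (more than 1 N on each), the cam lever shut (under 0.06 rad), and the leg at rest with its pointer within 5 mm of the red mark along the leg (all of step 2 and contact force between the fingers and cam_lever above 1 N and linear speed of leg below 0.01 m/s); the arm keeps its last pose, push and grip.
It fails at once if the lever is closed while the leg is more than 10 mm off its mark (angle between the y axis of cam_lever and the y axis of cradle, either way round below 0.1 rad and not (y of leg_pointer in the frame of mark between -0.01 and 0.01 m)).
It fails at once if the red marker is pushed along by more than 5 mm (distance of mark from where it was at the start of the episode above 0.005 m).
It fails at once if the vial is knocked over or pushed more than 30 mm (angle between sleeve_vial's own z axis and vertical above 0.5 rad or distance of sleeve_vial from where it was at the start of the episode above 0.03 m).
It fails at once if the jacket slitter is pushed more than 30 mm (distance of jacket_slitter from where it was at the start of the episode above 0.03 m).
It also fails if it takes over 38 s, if anything falls off the work surface, if the arm or the gripper's body presses on something with over 40 N, if the wrist force passes 120 N, or if a joint passes its speed limit or range.

## Working session

There is one attempt and no reset: what is moved stays moved. The work goes in short steps, Python scripts to look and compute and a tool call to move; the robot and the scene stay as the last step left them, time stands still between calls to the robot, and variables do not carry over. Pictures are saved under pics/ and viewed, about 8 in all and at most 12, crops included, and the job is handed in when it is done.

Besides the shell and the picture viewer there is one more tool, called after "Request:" in YAML: its name, and indented under it one key for each argument. step_arm: Moves the arm, as the interface text tells. Its arguments: {"type":"object","properties":{"moves":{"type":"array","items":{"type":"number","minimum":-1,"maximum":1}},"force":{"type":"number"}},"required":["moves"]}

```bash
mkdir -p pics; python3 - <<'E'
from rig import manip,get_image
import cv2,numpy as np
s=manip.get_state();print({k:np.round(v,3).tolist() for k,v in s.items()})
for n in("scene","side"):
    d=get_image(n);cv2.imwrite(f"pics/{n}0.png",d["frame"]);np.savez(f"{n}0.npz",**d)
    R=cv2.Rodrigues(np.array(d["rvec"]))[0];print(n,d["fx"],d["fy"],d["cx"],d["cy"],"pos",-R.T@np.array(d["tvec"]).ravel(),"fwd",R[2],"right",R[0])
d=get_image("wrist");cv2.imwrite("pics/wrist0.png",d["frame"]);np.savez("wrist0.npz",**d);print(d["T_tool_cam"],d["fx"])
E
```

```text
{'clock': 0.0, 'qpos': [1.11, 0.277, 1.506, -0.0, 1.361, -0.121], 'qd': [0.001, -0.002, -0.0, -0.0, -0.001, 0.0], 'effort': [-0.001, -41.68, -24.58, -0.0, 0.011, -0.0], 'position': [0.191, 0.542, 0.244], 'ee_rot': [-0.0, 0.169, 0.986, -0.001], 'contact_force': [-0.147, -0.81, 0.541], 'moment': [-0.051, 0.016, 0.016], 'width': 0.086}
scene 466.21379627947067 466.21379627947067 271.55141659508917 206.35483823484586 pos [-0.08341995 -1.14482898  0.63481855] fwd [ 0.41991867  0.81478347 -0.39974517] right [ 8.88778245e-01 -4.58337100e-01 -5.77648569e-04]
side 467.2680565438244 467.2680565438244 285.7001042573038 206.63856379691552 pos [-0.14992649 -0.96617457  1.09722257] fwd [ 0.41216264  0.62284467 -0.66497103] right [ 0.8345881  -0.55087291  0.00132003]
[[-3.05420097e-04 -9.45943158e-01 -3.24332313e-01  8.31148526e-02]
 [ 9.99999763e-01 -4.89249031e-04  4.85248440e-04  7.23469972e-04]
 [-6.17696711e-04 -3.24332088e-01  9.45943082e-01 -1.28889731e-01]
 [ 0.00000000e+00  0.00000000e+00  0.00000000e+00  1.00000000e+00]] 299.5215146134833
```

View pics/scene0.png

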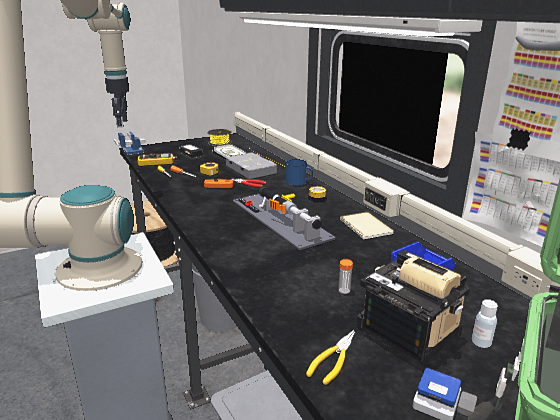

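View pics/side0.png

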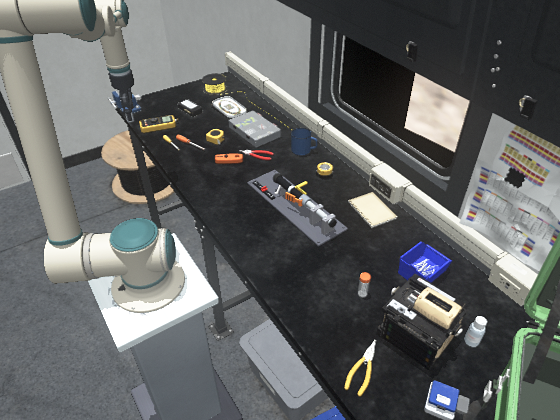

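The cradle is the grey plate, around side px (250–345, 170–245). The slitter is at (228,158), the vial at (364,285). Next I'll view a zoomed crop.

```bash
python3 - <<'E'
import cv2
a=cv2.imread("pics/side0.png")[160:252,235:355];cv2.imwrite("pics/c1.png",cv2.resize(a,None,fx=6,fy=6,interpolation=cv2.INTER_CUBIC))
E
```

```text
(no output)
```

View pics/c1.png

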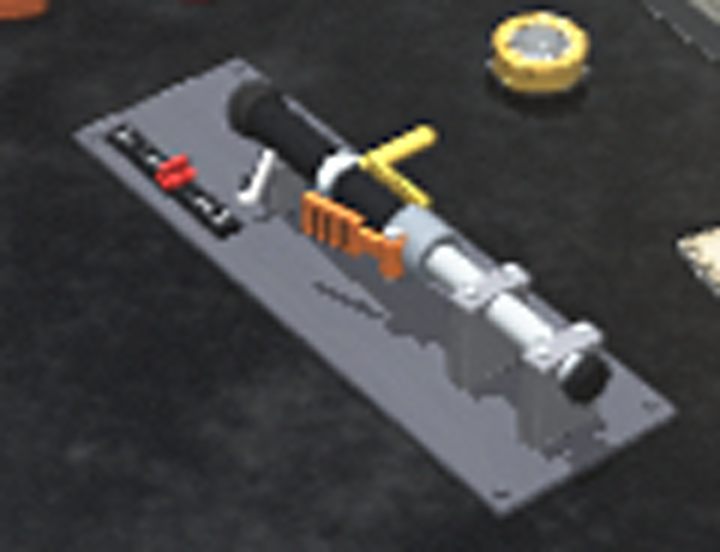

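The crop shows the plate corners at (240,55), (75,135), (500,515) and (675,410). The pointer tip is near (247,203), the red marker near (175,172), and the crossbar runs from (370,162) to (430,135).

```bash
cat > h.py <<'E'
import cv2,numpy as np
from rig import manip,get_image
from scipy.spatial.transform import Rotation as Ro
def ray(d,uv):
    K=np.array([[d["fx"],0,d["cx"]],[0,d["fy"],d["cy"]],[0,0,1]],float);R=cv2.Rodrigues(np.array(d["rvec"],float))[0]
    return -R.T@np.array(d["tvec"],float).ravel(),R.T@np.linalg.inv(K)@np.array([*uv,1.])
def atz(d,uv,z):
    o,r=ray(d,uv);return o+r*(z-o[2])/r[2]
def wristd(d,s):   # wrist image -> same rvec/tvec form
    T=np.eye(4);q=s["ee_rot"];T[:3,:3]=Ro.from_quat([q[1],q[2],q[3],q[0]]).as_matrix();T[:3,3]=s["position"]
    C=np.linalg.inv(T@np.array(d["T_tool_cam"]));d=dict(d);d["rvec"]=cv2.Rodrigues(C[:3,:3])[0];d["tvec"]=C[:3,3];return d
def proj(d,P):
    K=np.array([[d["fx"],0,d["cx"]],[0,d["fy"],d["cy"]],[0,0,1]],float)
    return cv2.projectPoints(np.atleast_2d(np.array(P,float)),np.array(d["rvec"],float),np.array(d["tvec"],float),K,None)[0][:,0]
E
python3 - <<'E'
from h import *
from scipy.optimize import least_squares
d=dict(np.load("side0.npz"))
f=lambda u,v:(235+u/6-.4,160+v/6-.4)
uv=[f(240,55),f(75,135),f(500,515),f(675,410)]
W=np.array([atz(d,p,.01) for p in uv])[:,:2]
L=np.array([[65,205],[-65,205],[-65,-205],[65,-205]])/1e3
def T(p,L):c,s=np.cos(p[2]),np.sin(p[2]);return p[:2]+L@np.array([[c,s],[-s,c]])
r=least_squares(lambda p:(T(p,L)-W).ravel(),[.5,.1,0]);print(r.x,r.fun*1e3)
def loc(uv,z):
    c,s=np.cos(r.x[2]),np.sin(r.x[2]);return (atz(d,uv,z)[:2]-r.x[:2])@np.array([[c,-s],[s,c]])*1e3
print("pointer",loc(f(247,203),.028),"mark",loc(f(185,172),.031),"barend",loc(f(430,135),.062),"collar",loc(f(400,210),.076))
print("vial",atz(d,(364,295),0),"slit",atz(d,(228,160),0))
E
```

```text
[0.55798876 0.04864782 0.06946462] [-0.42426888 -0.95485536 -0.72950964  3.09774479  0.09641626  0.0268403
  1.05736225 -2.16972973]
pointer [-31.20831246  67.29391276] mark [-45.66400353 110.0467694 ] barend [68.04704005 19.16516984] collar [  0.31981671 -36.22273806]
vial [ 0.5074653  -0.38694288  0.        ] slit [0.49211681 0.42036591 0.        ]
```

```bash
cat >> h.py <<'E'
C=np.array([.558,.0486]);YAW=.0695
def c2w(x,y): # mm cradle -> world m
    c,s=np.cos(YAW),np.sin(YAW);return C+np.array([c*x-s*y,s*x+c*y])/1e3
def w2c(p):
    c,s=np.cos(YAW),np.sin(YAW);q=np.array(p[:2])-C;return np.array([c*q[0]+s*q[1],-s*q[0]+c*q[1]])*1e3
def Rs(s):q=s["ee_rot"];return Ro.from_quat([q[1],q[2],q[3],q[0]]).as_matrix()
def go(x,y,z): # print the shift/turn fractions to put TCP there, jaws along cradle x
    s=manip.get_state();R=Rs(s);t=np.array([*c2w(x,y),z/1e3])
    yw=np.arctan2(R[1,1],R[0,1]);print("move",np.round(R.T@(t-s["position"])/.5,4),"twist",round((yw-YAW)/np.pi,4))
def where():
    s=manip.get_state();print("cradle xy",w2c(s["position"]).round(1),"z",round(s["position"][2]*1e3,1),"F",np.round(s["contact_force"],1),"w",round(s["width"],4),"t",s["clock"])
E
python3 -c "
from h import *
go(-12,-8,245)"
```

```text
move [-1.0042e+00 -7.0990e-01  1.0000e-04] twist 0.3697
```

Request:
step_arm:
  moves: [-1,-0.71,0,0.37,-1,-1,-0.71,0,0.37,-1,-1,-0.71,0,0.37,-1,-1,-0.71,0,0.37,-1,-1,-0.71,0,0.37,-1]

```text
clock: 0.65
position: [0.3361, 0.336, 0.2452]
ee_rot: [0.0, 0.521, 0.854, -0.0]
contact_force: [0.9, 0.8, 0.8]
width: 0.0852
```

```bash
python3 -c "
from h import *
go(-12,-8,245);where()"
```

```text
move [-7.194e-01  1.029e-01  4.000e-04] twist 0.1292
cradle xy [-201.4  302.1] z 245.2 F [0.9 0.8 0.8] w 0.0852 t 0.65
```

Request:
step_arm:
  moves: [-0.72,0.1,0,0.129,-1,-0.72,0.1,0,0.129,-1,-0.72,0.1,0,0.129,-1,-0.72,0.1,0,0.129,-1,-0.72,0.1,0,0.129,-1]

```text
clock: 1.15
position: [0.4814, 0.1323, 0.2452]
ee_rot: [-0.0, 0.68, 0.733, 0.0]
contact_force: [-0.0, 0.2, -0.6]
width: 0.0856
```

```bash
python3 -c "
from h import *
go(-12,-8,245);where()"
```

```text
move [-0.1943  0.1161  0.0004] twist 0.0019
cradle xy [-70.6  88.8] z 245.2 F [-0.   0.2 -0.6] w 0.0856 t 1.15
```

Request:
step_arm:
  moves: [-0.194,0.116,0,0.002,-1,-0.194,0.116,0,0.002,-1,-0.194,0.116,0,0.002,-1,-0.194,0.116,0,0.002,-1]

```text
clock: 1.55
position: [0.5466, 0.0402, 0.2446]
ee_rot: [-0.0, 0.683, 0.73, -0.0]
contact_force: [-0.7, 1.4, 0.3]
width: 0.0849
```

```bash
python3 -c "
from h import *
where();s=manip.get_state();d=get_image('wrist');d=wristd(d,s);np.savez('w1.npz',**d)
cv2.imwrite('pics/w1.png',cv2.resize(d['frame'],None,fx=1.4,fy=1.4))"
```

```text
cradle xy [-12.   -7.6] z 244.6 F [-0.7  1.4  0.3] w 0.0849 t 1.55
```

View pics/w1.png

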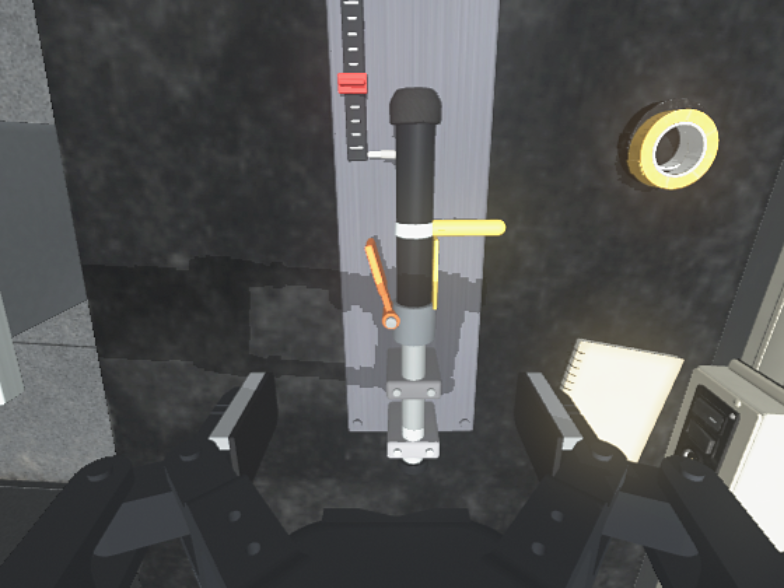

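The wrist view shows the pointer tip at (370,155), the red marker centred at about (352,83), the bar centreline at row 228 and the lever from hinge (391,321) to tip (371,240).

```bash
python3 -c "
from h import *
d=dict(np.load('w1.npz'))
for n,u,v,z in [('ptr',370,155,28),('mark',366,83,28),('mark_hi',366,83,33),('bar',470,228,62),('barend',505,228,62),('hinge',391,321,72),('ltip',371,240,76),('legL',395,200,62),('legR',434,200,62),('face',437,270,77),('cornBL',348,431,10),('cornBR',473,431,10),('scaleend',357,160,31),('plateL',330,50,10),('plateR',498,50,10)]:
    print(n,w2c(atz(d,(u/1.4,v/1.4),z/1e3)).round(1))
a=d['frame'][20:130,215:325];cv2.imwrite('pics/c2.png',cv2.resize(a,None,fx=5,fy=5,interpolation=2))
"
```

```text
ptr [-30.9  69.7]
mark [-32.7 120.8]
mark_hi [-32.4 120.2]
bar [44.6 18.1]
barend [70.8 18. ]
hinge [-14.8 -52.8]
ltip [-28.7  12.3]
legL [-11.3  39. ]
legR [17.2 38.9]
face [ 19.4 -10.1]
cornBL [ -61.  -202.9]
cornBR [  68.4 -203.3]
scaleend [-41.   66.1]
plateL [-60.8 146.1]
plateR [ 67.9 145.7]
```

View pics/c2.png

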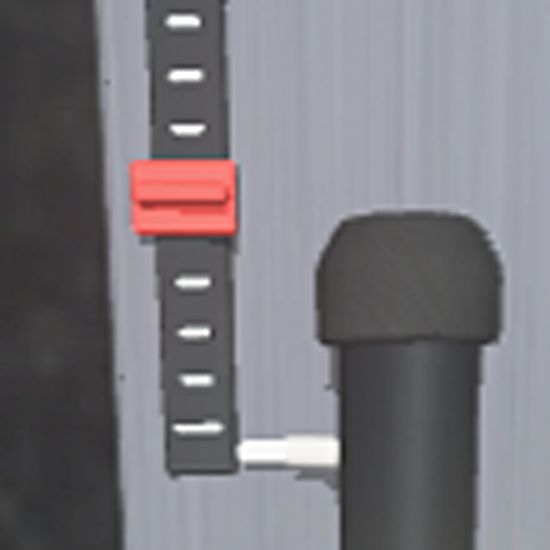

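Request:
step_arm:
  moves: [0,0.01,0.1,0,-1,0,0.01,0.2,0,-1,0,0.01,0.27,0,-1,0,0.01,0.32,0,-1,0,0.01,0.38,0,-1]

```text
clock: 2.1
position: [0.5494, 0.0446, 0.0547]
ee_rot: [-0.0, 0.681, 0.732, 0.0]
contact_force: [1.5, 0.0, 0.4]
width: 0.0851
```

```bash
python3 -c "
from h import *
where();s=manip.get_state();d=get_image('wrist');d=wristd(d,s);np.savez('w2.npz',**d)
cv2.imwrite('pics/w2.png',cv2.resize(d['frame'],None,fx=1.4,fy=1.4))"
```

```text
cradle xy [-8.8 -3.4] z 54.7 F [1.5 0.  0.4] w 0.0851 t 2.1
```

View pics/w2.png

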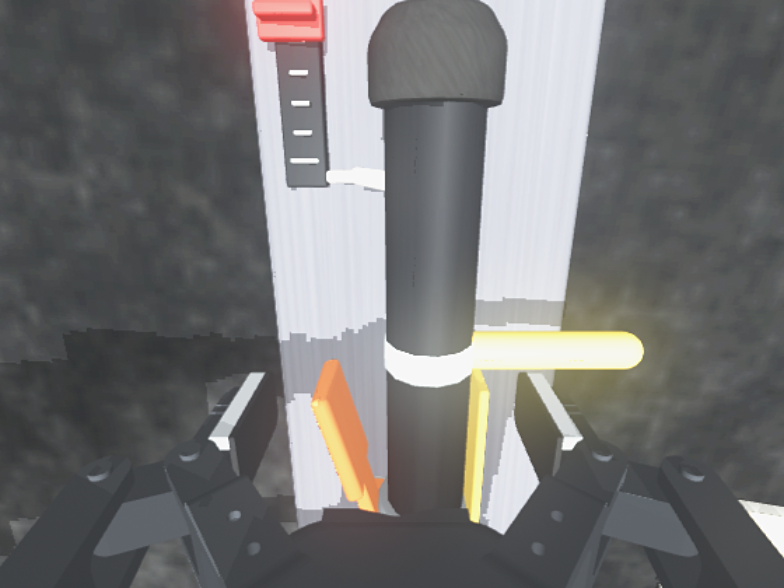

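Fingers straddle the lever and the rest, with the finger just short of the bar. Now I draw the leg out most of the way.

Request:
step_arm:
  moves: [0.02,0,0,0,-1,0.04,0,0,0,-1,0.06,0,0,0,-1,0.08,0,0,0,-1,0.1,0,0,0,-1]

```text
clock: 2.65
position: [0.547, 0.0928, 0.0565]
ee_rot: [0.0, 0.682, 0.731, -0.0]
contact_force: [-1.2, -5.2, -0.7]
width: 0.0855
```

```bash
python3 -c "
from h import *
where();s=manip.get_state();d=get_image('wrist');d=wristd(d,s);np.savez('w3.npz',**d)
cv2.imwrite('pics/w3.png',cv2.resize(d['frame'],None,fx=1.4,fy=1.4))"
```

```text
cradle xy [-7.9 44.9] z 56.5 F [-1.2 -5.2 -0.7] w 0.0855 t 2.65
```

View pics/w3.png

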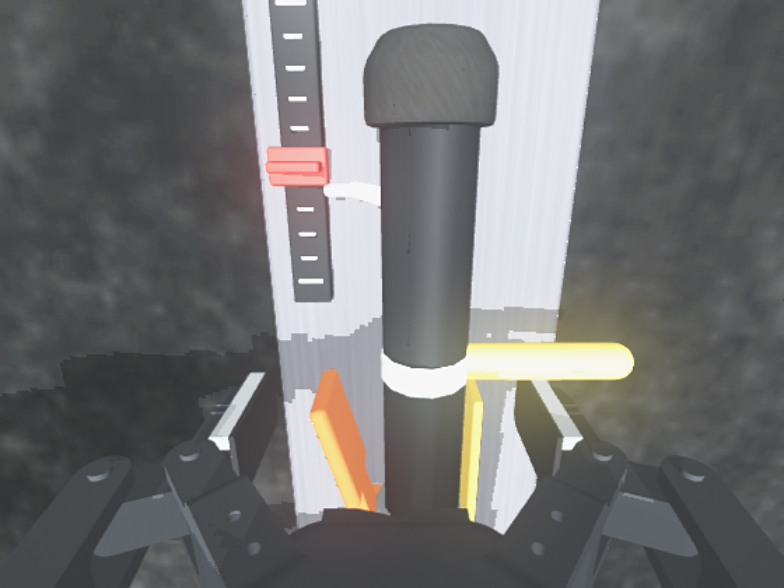

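```bash
python3 -c "
from h import *
d=dict(np.load('w3.npz'))
for n,u,v,z in [('ptr',332,190,28),('mark28',324,168,28),('mark33',324,167,33),('mark36',324,167,36),('tick',308,209,31),('tick',300,128,31)]:
    print(n,w2c(atz(d,(u/1.4,v/1.4),z/1e3)).round(1))
a=d['frame'][80:160,170:290];cv2.imwrite('pics/c3.png',cv2.resize(a,None,fx=6,fy=6,interpolation=2))
"
```

```text
ptr [-30.3 113.6]
mark28 [-32.8 121.4]
mark33 [-32.  121.9]
mark36 [-31.5 122.1]
tick [-39.  107.1]
tick [-39.9 134.7]
```

View pics/c3.png

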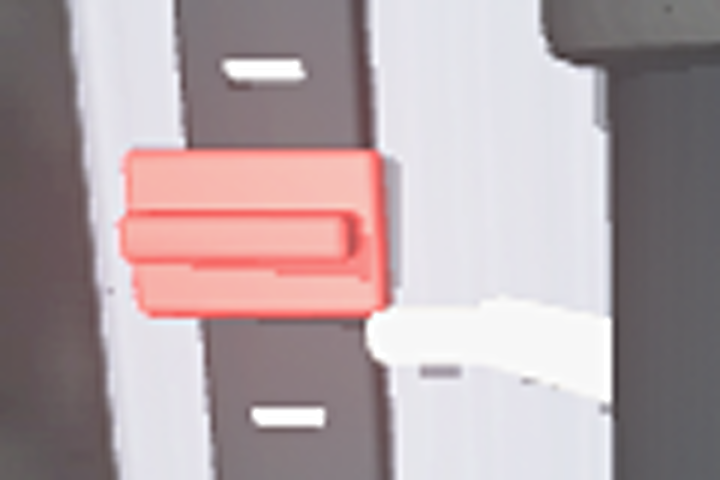

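Request:
step_arm:
  moves: [0.01,0,0,0,-1,0.017,0,0,0,-1,0.017,0,0,0,-1,0.017,0,0,0,-1,0.017,0,0,0,-1]

```text
clock: 3.2
position: [0.5474, 0.1005, 0.0561]
ee_rot: [0.001, 0.682, 0.731, 0.001]
contact_force: [-1.9, -3.5, 1.2]
width: 0.0855
```

```bash
python3 -c "
from h import *
where();s=manip.get_state();d=get_image('wrist');d=wristd(d,s);np.savez('w4.npz',**d)
cv2.imwrite('pics/w4.png',cv2.resize(d['frame'],None,fx=1.4,fy=1.4))"
```

```text
cradle xy [-7.  52.5] z 56.1 F [-1.9 -3.5  1.2] w 0.0855 t 3.2
```

View pics/w4.png

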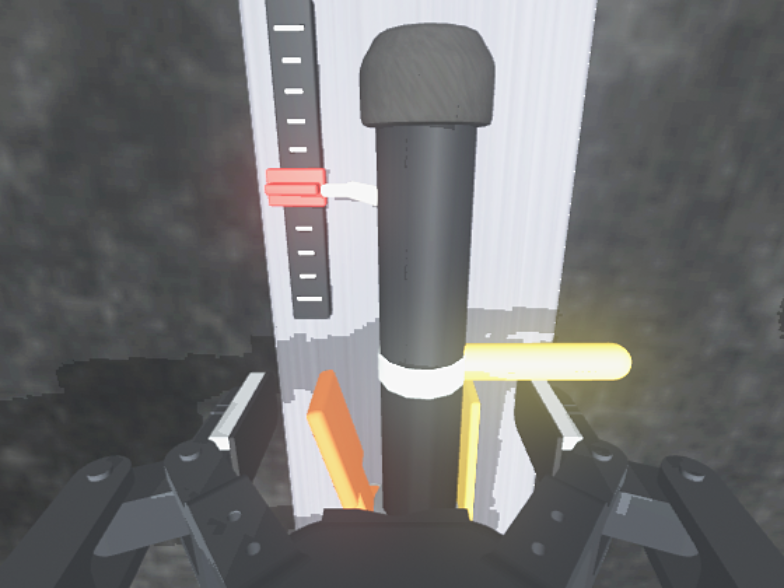

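The pointer (row 190) and the blade (row 189) are lined up with the lever open. I hold a moment, then centre the jaws.

Request:
step_arm:
  moves: [0,0,0,0,-1,0,0,0,0,-1,0,0.008,0,0,-0.9,0,0.016,0,0,-0.8,0,0.016,0,0,-0.7]
  force: 25

```text
clock: 3.75
position: [0.5564, 0.1011, 0.0556]
ee_rot: [0.001, 0.682, 0.731, 0.001]
contact_force: [0.5, -4.5, 2.7]
width: 0.0728
```

Request:
step_arm:
  moves: [0,0,0,0,-0.5,0,0,0,0,-0.4,0,0,0,0,-0.3,0,0,0,0,-0.2,0,0,0,0,-0.1]

```text
clock: 4.25
position: [0.5549, 0.1011, 0.0554]
ee_rot: [0.0, 0.682, 0.731, 0.0]
contact_force: [1.1, -4.6, 3.7]
width: 0.0468
```

```bash
python3 -c "
from h import *
where();s=manip.get_state();d=get_image('wrist');d=wristd(d,s);np.savez('w5.npz',**d)
cv2.imwrite('pics/w5.png',cv2.resize(d['frame'],None,fx=1.4,fy=1.4))"
```

```text
cradle xy [ 0.5 52.6] z 55.4 F [ 1.1 -4.6  3.7] w 0.0468 t 4.25
```

View pics/w5.png

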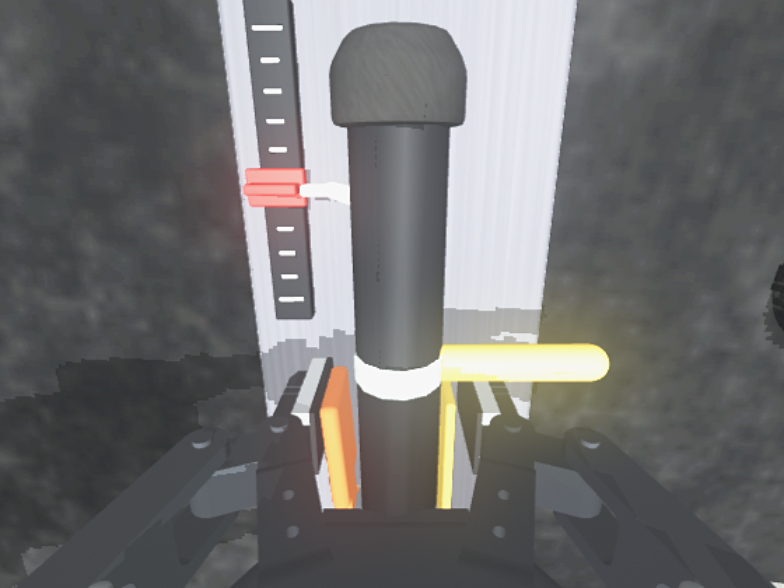

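Still aligned, and the left finger is at the lever. Now I close fully.

Request:
step_arm:
  moves: [0,0,0,0,0.05,0,0,0,0,0.2,0,0,0,0,0.5,0,0,0,0,1,0,0,0,0,1]
  force: 30

```text
clock: 4.8
position: [0.5545, 0.1011, 0.0555]
ee_rot: [-0.0, 0.682, 0.731, -0.0]
contact_force: [0.3, -3.2, 5.1]
width: 0.0364
```

Request:
step_arm:
  moves: [0,0,0,0,1,0,0,0,0,1,0,0,0,0,1,0,0,0,0,1,0,0,0,0,1]

```text
clock: 5.3
position: [0.5545, 0.1011, 0.0555]
ee_rot: [-0.0, 0.682, 0.731, -0.0]
contact_force: [0.1, -4.7, 5.4]
width: 0.0362
```

```bash
python3 -c "
from h import *
where();s=manip.get_state();d=get_image('wrist');d=wristd(d,s);np.savez('w6.npz',**d)
cv2.imwrite('pics/w6.png',cv2.resize(d['frame'],None,fx=1.4,fy=1.4))"
```

```text
cradle xy [ 0.2 52.6] z 55.5 F [ 0.1 -4.7  5.4] w 0.0362 t 5.3
```

View pics/w6.png

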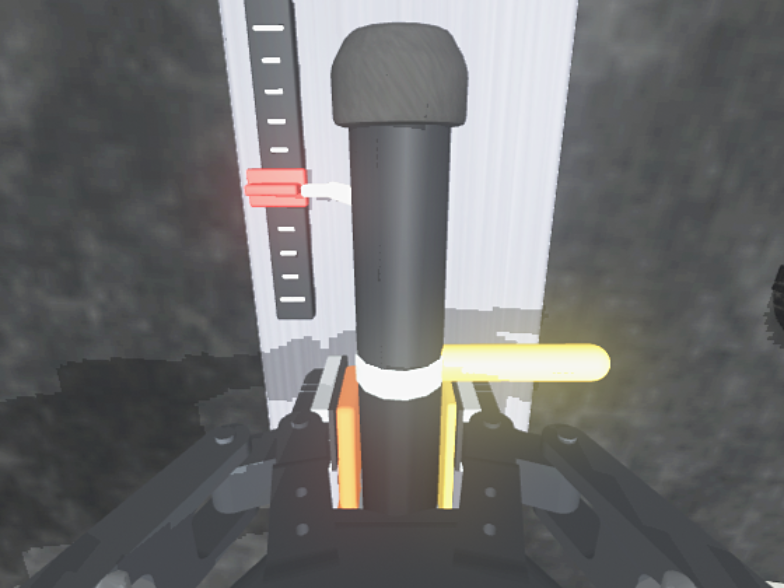

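The lever lies parallel to the leg and is pinched against the finger rest. The pointer is still on the marker, so I hand in.

```bash
python3 -c "
from rig import job
print(job.sign_off())"
```

```text
the job is handed in; nothing more can be done
None
```

The job is handed in. The leg is drawn out to its mark, the cam lever is shut, and the gripper is still pinching the lever and the finger rest. The sign-off gave no verdict.

- **Drawing out:** I hooked the finger behind the crossbar and pulled the leg about 51 mm. I held it there about half a second with the lever open; the pull read 3.5–4.6 N.
- **Closing:** I centred the jaws on the leg and shut the lever with a 30 N grip.
- **Last checks, at 5.3 s on the clock:**
  - **At the mark:** in the last wrist picture the pointer lines up with the red blade to about 1 pixel, under 1 mm.
  - **Lever and hold:** the lever looks parallel to the leg. The tool had not moved between the last two readings.
- **Not fully confirmed:**
  - The finger opening reads 36.2 mm, against 38 mm expected with the lever shut. I put this down to the finger pads compressing or the reading being slightly off.
  - The first coarse estimate from the side camera disagreed with the wrist camera by about 3 mm across the leg. It also put the mark about 43 mm from the pointer instead of about 51 mm. I went with the wrist camera.
  - I did not re-image the vial or the slitter. The arm stayed clear of both. The marker showed no movement in the wrist views.

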